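Click the cursor of an ampoule length gauge into its index clip

ROBOT

A 6-joint arm with a two-finger parallel gripper is mounted at the origin on the work surface. World frame = base frame: x ahead of the robot, y to its left, z up, the work surface at z = 0. Lengths are in m, angles in rad, forces in N, time in s.
With the tool pointing down it reaches from about 0.25 to 0.725 m from the base axis. Payload 4 kg.
Tool frame: the origin (TCP) lies at the very end of the fingers, on their centre line; the grasp point (between the pads) lies 19 mm behind it (bot.pinch_z is the distance from the TCP to the grasp point, in m); z points along the fingers, x is the direction in which the jaws open and shut, and the axes are right-handed (so a half turn about z gives the same grasp; the last joint's range is limited). The gripper opens to 85 mm and grips with 20 to 120 N. Pads are 22 mm wide; open, the fingers measure 114 mm over their backs; the gripper's body (76 mm by 85 mm) begins 54 mm behind the grasp point. The pads swing forward as they close: fully open they stand 13 mm farther back than shut.
Start: joints at [1.264, 0.241, 0.005, 1.335, 0, 1.571], TCP at [0.151, 0.477, 0.201] pointing down, gripper open.
Joint ranges: [-2.72, 2.72], [-1.05, 1.87], [-1.09, 1.28], [-1.99, 2.15], [-1.42, 1.44], [-3.14, 3.14]. Speed limits (rad/s): [2.79, 2.79, 3.14, 3.14, 3.14, 3.14].

INTERFACE

Orientations are given as a unit quaternion [x, y, z, w].
In Python, from workcell import bot gives the robot as it stands. The module is installed in compiled form; this text tells all that it offers.
- The arm moves only by the shell command python3 -m inch 'ROWS'. ROWS is JSON, a list of rows, each a list of 7 numbers: the shift along the tool's x, y, z scaled (see below), then the turn, a rotation vector about the tool's x, y, z scaled (see below), then the gripper command: -1 is fully open, 1 is shut, values between are in proportion. In form: [[x, y, z, wx, wy, wz, gripper], ...]. A call has exactly 8 rows; each row shifts and turns the commanded pose from where the row before left it, along the tool's axes as they then stand; what a row does not reach is not made up. The controller multiplies each number of a shift by 2.5 cm and each number of a turn by 180 degrees. A row lasts 1/10 s, in which the tool goes at most 50 mm and 8.59 degrees, less where a joint would pass 70% of its speed; a pose out of reach is approached as far as the arm can. A call with a number of a shift or a turn outside -1 to 1 is refused whole. A call with a gripper value outside its range is refused whole. The fingers move at their own pace and stop on an object; the grip force is fixed at half the most. Time passes only in rows, so rows that do not move let the fingers close, or fill a call up. It gives the time, the measured TCP pose, the force and the opening at its end, in the units of the state.
- bot.get_obs(): the state, without advancing time (a new reading comes with each control period).
- bot.camera(name): name is "scene" or "top" or "wrist"; returns (picture, depth): 384x512x3 uint8, blue, green, red; 384x512 float32, m along the optical axis (not along the pixel's ray), 0 where there is no reading.
- bot.get_calibration(name): a dict with "vfov" (degrees; the focal length in pixels is half the picture's height over the tangent of half this angle, whatever the lens; pixels are square), "cx", "cy" (the principal point, pixels), "R" (3x3) and "t" (3): a world point X has camera coordinates R X + t. Camera axes: x right, y down, z forward; pixel columns grow to the right and rows downward; lengths in m; the calibration is good to about 2 mm. A picture is of the moment at which its call begins: read the wrist's pose just before it. get_calibration takes no time and is no camera call; for the wrist camera it gives the pose at the moment of the call.
- bot.job_done(): hands the job in, once; it reports no verdict.
The state is a dict: "clock": time; "joint_pos": joint angles; "joint_vel": joint speeds; "tau": joint torques, N m; "eef_pos": TCP position; "tool_rot": TCP orientation; "ft_force": force on the tool from outside, world axes, zero at the start; "ft_torque": the same for the moment, N m; "grip_width": finger opening in m.
Only numpy, scipy, OpenCV 4.12 (cv2) and the standard library are available. Lean on these libraries where they do the work, as an engineer would, in place of code of your own. Each camera call takes 0.05 s, during which the arm holds its last target.

TASK

Check the ampoule lying in the length gauge: with the fingertips, gently push the gauge's cursor along its rail towards the ampoule until it clicks into the notch of the index clip, without running past the clip, and leave it resting in the notch. Only push the cursor, never pinch it, and leave the ampoule in the gauge, the ampoule rack, the carton and the torch where they are.

Things in the scene. Friction and masses are not known exactly. Their poses are not given: they have to be found in the camera images.
- gauge: Aluminium length gauge fixed on the table; plate 130 (x) by 360 (y) by 12 mm; origin under its centre, on the table, z up. A steel rail 20 mm wide, its top 24 mm above the table, runs along the gauge's y at x = 0. The ampoule lies in a channel at x = -40 mm near the +y end. Place and turn about z vary.
- cursor: Grey plastic cursor sliding on the rail along the gauge's y only, axes parallel to the gauge's. Origin on the rail's centre line, 24.5 mm above the table. Block 44 (x) by 24 (y) mm; upright push tab 32 (x) by 14 (y) mm, top 80 mm above the table. A jaw reaches x = -54 mm, a thin wing x = +51 mm. Starts at the -y end, 50 to 190 mm before the notch; slides freely with under 1 N.
- clip_notch (a point): The notch, at the clip's origin. Home: cursor origin and notch agree in gauge y. The cursor's sprung roller meets a ramp 8 mm before home; the push rises to about 6 N; its crest is 3.5 mm before home; just past it the cursor springs ahead into the notch, the push drops to almost nothing and it centres itself. Pushing on takes about 12 N; the second crest, 4.3 mm past home, must not be passed.
- ampoule: Amber glass ampoule, 16 mm in diameter, 83 mm long, lying along the gauge's y axis in the channel against the end stop; origin below the middle of its length. The cursor's jaw does not reach it. Leave alone.
- rack: White tray 54 by 120 mm with ten upright amber ampoules, 83 mm high, loose on the table on the +x side of the gauge; origin at the centre of its underside. Leave alone.
- carton: Cardboard carton 40 by 85 by 30 mm high, loose on the robot's side of the gauge; origin at the centre of its underside. Leave alone.
- torch: Black pocket torch 27 mm in diameter and 113 mm long, lying loose on the robot's side of the gauge; origin under its middle. Leave alone.
- cursor_push (a point): Where to push: centre of the tab's flat rear face (32 mm wide, from 25 to 80 mm above the table), 12 mm behind (-y of) the cursor's origin and 50 mm above the table. Push towards +y of the gauge. Nothing within 40 mm behind it stands higher than 28 mm above the table.
- clip: Small dark steel index clip fixed on the gauge at gauge x = +38 mm, its y varying; 28 (x) by 34 (y) mm; origin under its centre, 12 mm above the table, axes parallel to the gauge's. Two steel ridges cross it at its y = -3.5 and +4.3 mm with the notch between them at y = 0. A post 12 mm wide, top 48 mm above the table, stands on its +x side at the notch's y.

How it is judged:
By the outcome, as a careful person would: the job done as asked, in the order asked, and still so for the second after the job is handed in, with the robot touching nothing.
It also fails if it takes over 61 s, if anything falls off the work surface, if the arm or the gripper's body presses on something with over 40 N, if the wrist force passes 120 N, or if a joint passes its speed limit or range.

## Working session

There is one attempt and no reset: what is moved stays moved. The work goes in short steps, Python scripts to look and compute and a shell command to move; the robot and the scene stay as the last step left them, time stands still between calls to the robot, and variables do not carry over. Pictures are saved under pics/ and viewed, and the job is handed in when it is done.

```bash
mkdir -p pics; python3 - <<'E'
from workcell import bot
import cv2,numpy as np
o=bot.get_obs();print(o)
for n in("top","scene"):
    im,d=bot.camera(n);cv2.imwrite(f"pics/{n}0.png",im);np.savez(f"{n}0.npz",im=im,d=d,**bot.get_calibration(n));print(n,bot.get_calibration(n))
E
```

```text
{'clock': 0.0, 'joint_pos': array([1.26400614e+00, 2.41379897e-01, 3.70750245e-03, 1.33523725e+00,
       2.65436830e-05, 1.57073769e+00]), 'joint_vel': array([-0.0006541 , -0.0002849 ,  0.00184736,  0.00070571, -0.00116958,
        0.0001362 ]), 'tau': array([-3.03669012e-04, -3.72317612e+01,  2.52408975e+01,  1.69034681e-02,
       -3.30704360e-06, -5.14867338e-06]), 'eef_pos': array([0.15077436, 0.47597058, 0.2000232 ]), 'tool_rot': array([ 8.06828029e-01,  5.90785423e-01, -8.60417207e-04,  6.13498985e-04]), 'ft_force': array([0.1857551 , 0.52362882, 0.57322213]), 'ft_torque': array([-0.02106508, -0.01324993, -0.01677699]), 'grip_width': 0.08520245058113361}
top {'vfov': 57.498936016186484, 'cx': 261.7406054769406, 'cy': 192.10123836472908, 'R': array([[-0.01554029, -0.99976643,  0.01501961],
       [-0.99004705,  0.01328434, -0.14010842],
       [ 0.13987617, -0.01704744, -0.99002224]]), 't': array([0.01598322, 0.54845475, 0.65812344])}
scene {'vfov': 45.92931714061179, 'cx': 253.31790228858878, 'cy': 191.56958133329974, 'R': array([[ 0.7919045 ,  0.61060955, -0.00657542],
       [ 0.43614674, -0.57311321, -0.69377034],
       [-0.42739126,  0.546532  , -0.72016629]]), 't': array([-0.45194403, -0.16780187,  1.04646144])}
```

View pics/top0.png

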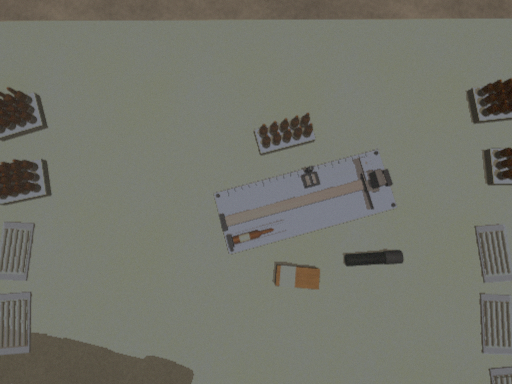

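View pics/scene0.png

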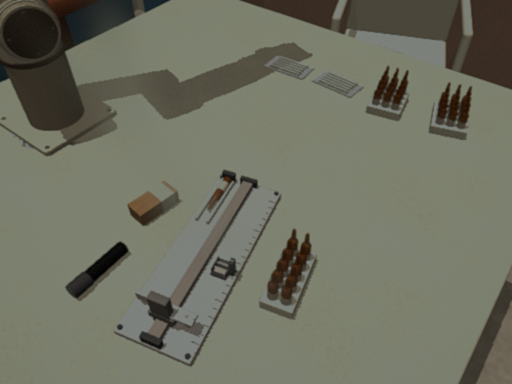

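```bash
cat > h.py <<'E'
import numpy as np,cv2
def load(f):
    z=np.load(f);return z
def cloud(z):
    d=z['d'];f=192/np.tan(np.radians(float(z['vfov']))/2)
    v,u=np.mgrid[:384,:512]
    C=np.stack([(u-z['cx'])/f*d,(v-z['cy'])/f*d,d],-1)
    W=(C-z['t'])@z['R']
    W[d==0]=np.nan
    return W
def pix(z,X):
    f=192/np.tan(np.radians(float(z['vfov']))/2)
    c=z['R']@np.array(X)+z['t'];return c[:2]/c[2]*f+[z['cx'],z['cy']]
E
python3 - <<'E'
from h import *
z=load('top0.npz');W=cloud(z)
im=z['im'][140:260,205:405];cv2.imwrite('pics/topz.png',cv2.resize(im,(800,480),interpolation=cv2.INTER_CUBIC))
im=cv2.convertScaleAbs(load('scene0.npz')['im'][160:360,100:300],alpha=1.5);cv2.imwrite('pics/scz.png',cv2.resize(im,(600,600),interpolation=cv2.INTER_CUBIC))
print(pix(z,[0.15,0.476,0.2]))
np.set_printoptions(precision=3,suppress=True)
for n in('top0','scene0'):
    z=load(n+'.npz');W=cloud(z)
    m=(W[...,2]>.06)&(W[...,2]<.1)&(W[...,0]>.2)&(W[...,0]<.75)
    k,l,s,c=cv2.connectedComponentsWithStats(m.astype(np.uint8))
    for i in range(1,k):
        if s[i,4]>4:print(n,s[i],c[i],W[l==i].mean(0),W[l==i].min(0),W[l==i].max(0))
E
```

```text
[-78.0605134  471.98015261]
top0 [ 7 89 11  7 23] [11.739 91.87 ] [0.748 0.493 0.072] [0.746 0.491 0.06 ] [0.75  0.495 0.084]
top0 [492  90  20   8  77] [502.091  93.39 ] [ 0.736 -0.474  0.072] [ 0.733 -0.489  0.06 ] [ 0.742 -0.462  0.085]
top0 [ 0 92  7  6 28] [ 2.679 95.107] [0.743 0.513 0.068] [0.74 0.51 0.06] [0.748 0.517 0.078]
top0 [ 9 98 11  8 44] [ 14.182 101.205] [0.728 0.486 0.073] [0.725 0.484 0.06 ] [0.733 0.49  0.085]
top0 [495 101  11   7  38] [500.316 103.947] [ 0.714 -0.467  0.073] [ 0.711 -0.471  0.06 ] [ 0.719 -0.465  0.084]
top0 [507 101   5   7  23] [509. 104.] [ 0.716 -0.489  0.068] [ 0.712 -0.491  0.06 ] [ 0.721 -0.486  0.076]
top0 [  0 102  10   7  37] [  4.054 104.892] [0.722 0.507 0.071] [0.719 0.505 0.06 ] [0.726 0.51  0.082]
top0 [ 11 108  11   8  43] [ 16.488 111.326] [0.708 0.48  0.073] [0.704 0.476 0.06 ] [0.712 0.484 0.085]
top0 [  0 112  12   7  44] [  5.591 114.886] [0.701 0.501 0.072] [0.698 0.498 0.06 ] [0.705 0.505 0.084]
top0 [304 113   5   7  21] [306.381 116.238] [ 0.692 -0.081  0.074] [ 0.69  -0.085  0.061] [ 0.695 -0.078  0.084]
top0 [294 116 
[... 2569 characters left out ...]
477 0.06 ] [0.715 0.547 0.086]
scene0 [452  84  10  29 137] [456.883  98.226] [0.722 0.515 0.074] [0.708 0.483 0.06 ] [0.736 0.555 0.087]
scene0 [464  86   8  25 100] [467.84  96.85] [0.739 0.532 0.075] [0.729 0.491 0.06 ] [0.75  0.561 0.087]
scene0 [276 228  21  47 257] [286.008 251.14 ] [ 0.662 -0.035  0.072] [ 0.649 -0.07   0.06 ] [0.674 0.002 0.086]
scene0 [284 233  26  58 304] [296.842 261.533] [ 0.686 -0.041  0.073] [ 0.67  -0.087  0.06 ] [0.7   0.006 0.087]
scene0 [269 272   8  14  65] [272.862 278.8  ] [ 0.675 -0.088  0.073] [ 0.67  -0.091  0.06 ] [ 0.679 -0.085  0.087]
scene0 [146 291  26  23 370] [159.011 301.627] [ 0.572 -0.216  0.076] [ 0.554 -0.224  0.06 ] [ 0.587 -0.205  0.084]
```

View pics/topz.png

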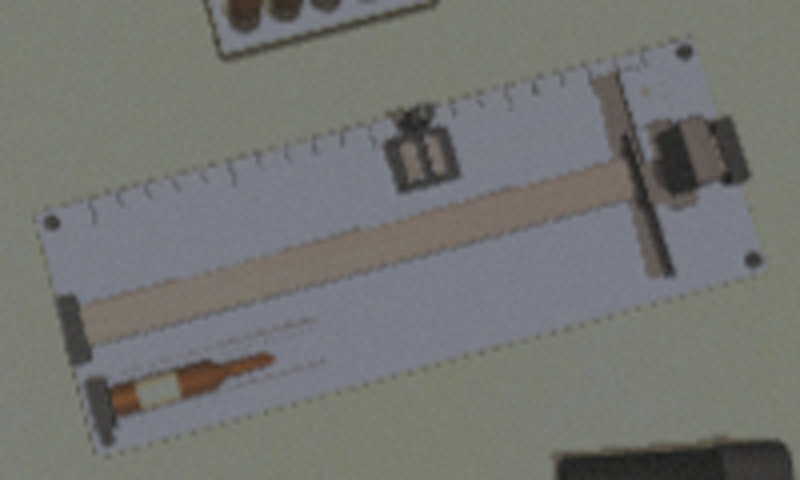

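View pics/scz.png

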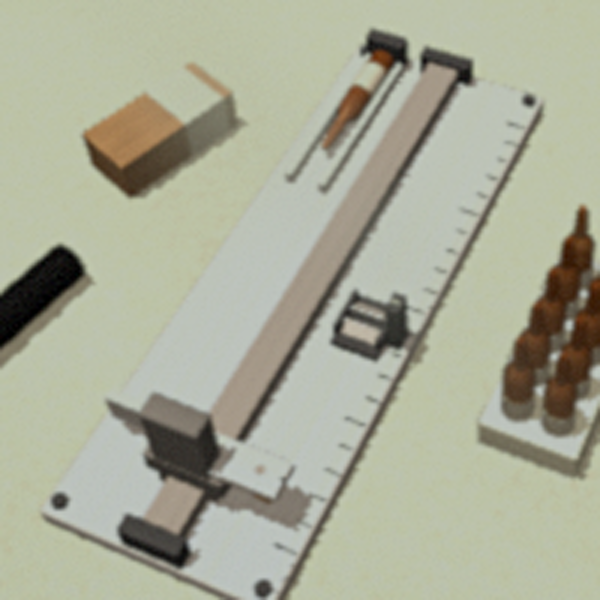

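```bash
cat > fit.py <<'E'
from h import *
np.set_printoptions(precision=4,suppress=True)
for n in('top0','scene0'):
    z=load(n+'.npz');W=cloud(z)
    m=(W[...,2]>.007)&(W[...,2]<.10)&(W[...,0]>.38)&(W[...,0]<.65)&(W[...,1]>-.3)&(W[...,1]<.2)
    k,l,s,c=cv2.connectedComponentsWithStats(m.astype(np.uint8))
    i=1+np.argmax(s[1:,4]); print(n,s[i])
    P=W[(l==i)&(W[...,2]<.018)]
    (c0,sz,ang)=cv2.minAreaRect((P[:,:2]*1000).astype(np.float32)); print(c0,sz,ang,np.median(P[:,2]))
    a=np.radians(ang); 
    # gauge y dir: long side
    e=np.array([np.cos(a),np.sin(a)])
    if sz[1]>sz[0]: e=np.array([-e[1],e[0]])
    if e[1]<0:e=-e
    ex=np.array([e[1],-e[0]]); c0=np.array(c0)/1000
    print('ydir',e,'yaw',np.degrees(np.arctan2(-e[0],e[1])))
    Q=W[l==i]; g=np.c_[(Q[:,:2]-c0)@ex,(Q[:,:2]-c0)@e,Q[:,2]]*1000
    def rep(nm,mm):
        q=g[mm]; print(nm,len(q),q.min(0),q.max(0),q.mean(0))
    rep('tabtop',g[:,2]>76)
    rep('tab',g[:,2]>45)
    rep('post/clip',(g[:,0]>20)&(g[:,0]<60)&(g[:,2]>20)&(g[:,1]>-80)&(g[:,1]<120))
    rep('posttop',(g[:,0]>20)&(g[:,0]<65)&(g[:,2]>42)&(g[:,1]>-80)&(g[:,1]<120))
    rep('wing',(g[:,0]>28)&(g[:,0]<60)&(g[:,2]>20)&(g[:,1]<-80))
E
python3 fit.py
```

```text
top0 [  213   150   184   105 10849]
(534.1800537109375, -81.58120727539062) (130.2081298828125, 360.2807922363281) 14.45008373260498 0.012158829827835917
ydir [-0.2495  0.9684] yaw 14.450083732604982
tabtop 129 [ -16.0581 -144.2716   76.0385] [  15.4839 -129.6573   82.7171] [  -0.6371 -136.6735   79.9599]
tab 401 [ -41.1797 -144.2716   45.0035] [ 60.6375 -15.5016  82.7171] [  15.0183 -125.8985   60.9448]
post/clip 126 [ 23.5142 -33.4433  20.0455] [59.3885 -7.7567 51.2822] [ 43.3946 -20.2459  28.8338]
posttop 29 [ 52.6484 -27.2039  42.4359] [ 60.6375 -15.3702  51.2822] [ 56.1878 -21.066   47.7494]
wing 116 [  28.2255 -142.5052   40.5102] [  50.3626 -121.9103   48.6327] [  39.493  -131.5678   45.9434]
scene0 [  113   169   168   197 14392]
(534.9984741210938, -80.58628845214844) (131.41650390625, 361.1426086425781) 14.446468353271484 0.013729353630979145
ydir [-0.2495  0.9684] yaw 14.446468353271484
tabtop 234 [ -15.775  -145.6078   76.1301] [  16.3634 -130.7978   83.7814] [   1.0968 -139.0367   80.8452]
tab 863 [ -41.0236 -145.6078   45.119 ] [ 61.9232 -16.0167  83.7814] [  17.4549 -131.9848   60.5267]
post/clip 218 [ 23.8126 -36.8616  20.0543] [59.9148 -7.3423 51.9275] [ 41.8475 -23.8135  28.4633]
posttop 51 [ 53.0579 -28.697   42.2468] [ 61.9232 -16.0167  51.9275] [ 57.7876 -22.9681  48.1858]
wing 240 [  28.0475 -143.4594   23.5127] [  51.3733 -123.0857   50.9698] [  40.2344 -133.9329   46.8722]
```

```bash
python3 -m inch '[[0,0,0,0,0,0.046,1],[0,0,0,0,0,0.046,1],[0,0,0,0,0,0.046,1],[0,0,0,0,0,0.046,1],[0,0,0,0,0,0.046,1],[0,0,0,0,0,0.046,1],[0,0,0,0,0,0.046,1],[0,0,0,0,0,0,1]]'
cat > g.py <<'E'
from workcell import bot
import numpy as np,sys
from scipy.spatial.transform import Rotation as R
np.set_printoptions(precision=4,suppress=True)
G0=np.array([.5345,-.081]);a=np.radians(14.45);ex=np.array([np.cos(a),np.sin(a)]);ey=np.array([-np.sin(a),np.cos(a)])
o=bot.get_obs();r=R.from_quat(o['tool_rot']);p=o['eef_pos'];M=r.as_matrix()
g=np.r_[(p[:2]-G0)@ex,(p[:2]-G0)@ey]*1000
f=o['ft_force']
print('t',o['clock'],'gauge mm',g,'z',p[2]*1000,'Fx,Fy',f[:2]@ex,f[:2]@ey,'Fz',f[2],'grip',o['grip_width'])
print('x yaw',np.degrees(np.arctan2(M[1,0],M[0,0])),'toolz',M[:,2],'q',o['joint_pos'])
if len(sys.argv)>1:
    gx,gy,z=map(float,sys.argv[1:4])
    t=np.r_[G0+ex*gx/1000+ey*gy/1000,z/1000]
    print('units',M.T@(t-p)/.025)
E
python3 g.py 0 -172 200
```

```text
clock: 0.9
eef_pos: [0.1509, 0.4763, 0.2004]
tool_rot: [0.992, 0.126, -0.0, 0.001]
ft_force: [-0.0, 1.1, 0.1]
grip_width: 0.0002
t 0.9 gauge mm [-232.4233  635.3778] z 200.40811844420574 Fx,Fy 0.2694913050732417 1.1117249479539286 Fz 0.0921955332169168 grip 0.00019345980019101427
x yaw 14.477327032776067 toolz [-0.0004 -0.0011 -1.    ] q [1.264  0.2411 0.0043 1.3352 0.     2.5821]
units [ 9.2815 32.2995  0.043 ]
```

```bash

python3 -m inch '[[0.29,1,0,0,0,0,1],[0.29,1,0,0,0,0,1],[0.29,1,0,0,0,0,1],[0.29,1,0,0,0,0,1],[0.29,1,0,0,0,0,1],[0.29,1,0,0,0,0,1],[0.29,1,0,0,0,0,1],[0.29,1,0,0,0,0,1]]'
python3 -m inch '[[0.29,1,0,0,0,0,1],[0.29,1,0,0,0,0,1],[0.29,1,0,0,0,0,1],[0.29,1,0,0,0,0,1],[0.29,1,0,0,0,0,1],[0.29,1,0,0,0,0,1],[0.29,1,0,0,0,0,1],[0.29,1,0,0,0,0,1]]'
python3 -m inch '[[0.29,1,0,0,0,0,1],[0.29,1,0,0,0,0,1],[0.29,1,0,0,0,0,1],[0.29,1,0,0,0,0,1],[0.29,1,0,0,0,0,1],[0.29,1,0,0,0,0,1],[0.29,1,0,0,0,0,1],[0.29,1,0,0,0,0,1]]'
python3 g.py 0 -172 200
```

```text
clock: 1.7
eef_pos: [0.2574, 0.2964, 0.2008]
tool_rot: [0.992, 0.128, -0.0, 0.0]
ft_force: [0.9, 0.1, -0.0]
grip_width: -0.0002
clock: 2.5
eef_pos: [0.3635, 0.1173, 0.2008]
tool_rot: [0.992, 0.128, -0.0, -0.0]
ft_force: [0.3, 0.6, 0.7]
grip_width: 0.0002
clock: 3.3
eef_pos: [0.4696, -0.0619, 0.2007]
tool_rot: [0.992, 0.128, -0.0, -0.0]
ft_force: [-0.0, 0.7, 0.3]
grip_width: 0.0
t 3.3 gauge mm [-58.0875  34.7198] z 200.67604423869872 Fx,Fy 0.16311612006738202 0.6360531956051203 Fz 0.26069438531264666 grip 2.8868763887219517e-05
x yaw 14.658454258433405 toolz [-0.0004  0.0001 -1.    ] q [-0.1311  0.189  -0.0614  1.3208  0.0001  1.1839]
units [2.2934 8.2772 0.0242]
```

```bash

python3 -m inch '[[0.29,1,0,0,0,0,1],[0.29,1,0,0,0,0,1],[0.29,1,0,0,0,0,1],[0.29,1,0,0,0,0,1],[0.29,1,0,0,0,0,1],[0.29,1,0,0,0,0,1],[0.29,1,0,0,0,0,1],[0.29,1,0,0,0,0,1]]'
python3 g.py 0 -172 48
python3 - <<'E'
from workcell import bot
import cv2
im,d=bot.camera("wrist");cv2.imwrite("pics/wr1.png",im)
im,d=bot.camera("top");cv2.imwrite("pics/top1.png",cv2.resize(im[100:292,200:456],(768,576)))
E
```

```text
clock: 4.1
eef_pos: [0.5757, -0.2409, 0.2004]
tool_rot: [0.992, 0.128, -0.0, -0.0]
ft_force: [0.0, 0.1, -0.1]
grip_width: 0.0003
t 4.1 gauge mm [  -0.0384 -165.139 ] z 200.38302141258302 Fx,Fy 0.06663399066448483 0.09133610159445604 Fz -0.11907552177207562 grip 0.00032477789942046616
x yaw 14.659640751942074 toolz [-0.0008  0.0004 -1.    ] q [-0.3964  0.4963  0.3766  1.452   0.0001  0.9185]
units [0.0047 0.2781 6.0952]
```

View pics/wr1.png

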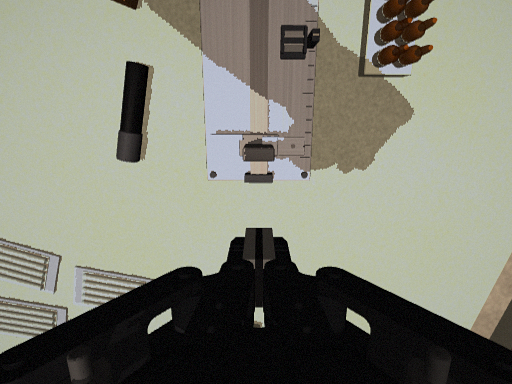

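View pics/top1.png

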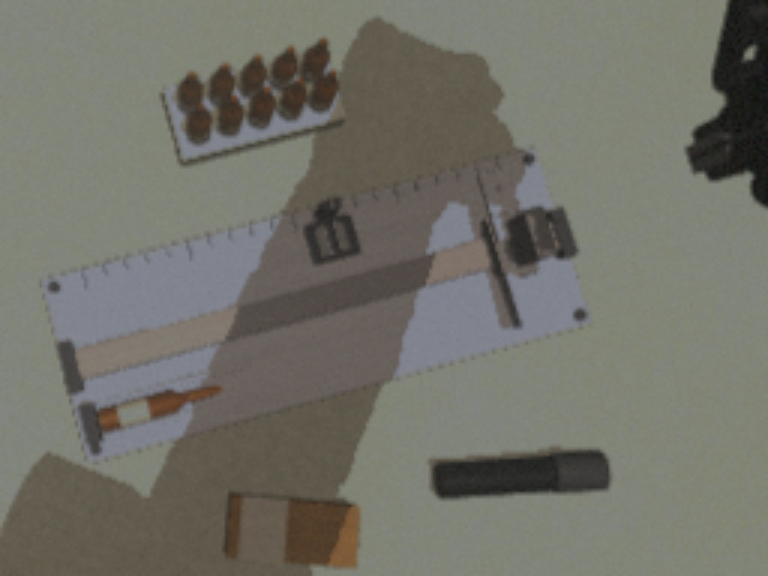

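```bash

python3 -c "
from h import *
print(pix(load('top0.npz'),[.5757,-.2409,.2004]))"
python3 -m inch '[[0,0.3,0.5,0,0,0,1],[0,0,1,0,0,0,1],[0,0,1,0,0,0,1],[0,0,1,0,0,0,1],[0,0,1,0,0,0,1],[0,0,1,0,0,0,1],[0,0,0.5,0,0,0,1],[0,0,0,0,0,0,1]]'
python3 g.py 0 -155 48
python3 - <<'E'
from workcell import bot
import cv2
im,d=bot.camera("wrist");cv2.imwrite("pics/wr2.png",im)
im,d=bot.camera("scene");cv2.imwrite("pics/sc2.png",cv2.resize(cv2.convertScaleAbs(im[160:360,60:320],alpha=1.5),(780,600)))
E
```

```text
[423.04295611 158.15941144]
clock: 5.0
eef_pos: [0.575, -0.246, 0.0482]
tool_rot: [0.992, 0.127, -0.002, -0.001]
ft_force: [-0.9, 0.6, 0.1]
grip_width: -0.0002
t 5.0 gauge mm [  -1.9735 -169.8368] z 48.15869926851777 Fx,Fy -0.7581347153020188 0.798295566560801 Fz 0.10997602335555921 grip -0.00021697110542306787
x yaw 14.542837181432104 toolz [-0.0053  0.0023 -1.    ] q [-0.4042  0.5889  0.1265  1.1141  0.      0.9128]
units [ 0.0799 -0.5933  0.0081]
```

View pics/wr2.png

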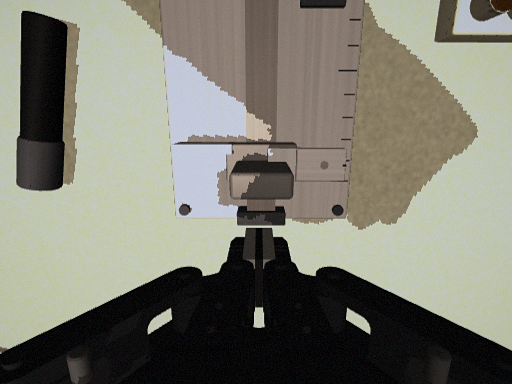

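View pics/sc2.png

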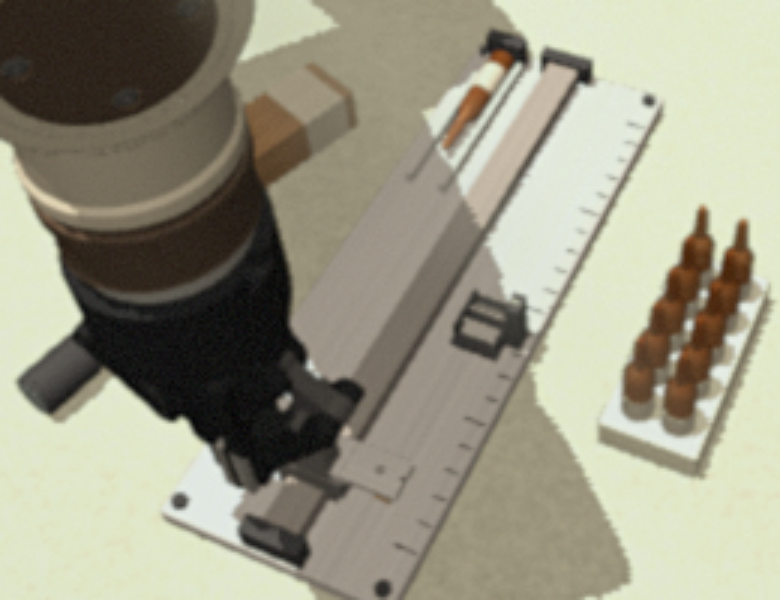

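```bash

python3 -m inch '[[0.04,-0.1,0,0,0,0,1],[0.03,-0.1,0,0,0,0,1],[0,-0.08,0,0,0,0,1],[0,-0.08,0,0,0,0,1],[0,-0.08,0,0,0,0,1],[0,-0.08,0,0,0,0,1],[0,-0.08,0,0,0,0,1],[0,-0.08,0,0,0,0,1]]'
python3 g.py
python3 - <<'E'
from workcell import bot
import cv2
im,d=bot.camera("wrist");cv2.imwrite("pics/wr3.png",im)
E
```

```text
clock: 5.9
eef_pos: [0.5747, -0.2303, 0.0509]
tool_rot: [0.992, 0.126, -0.0, -0.0]
ft_force: [-0.3, -0.3, 0.2]
grip_width: 0.0001
t 5.9 gauge mm [   1.6304 -154.5728] z 50.86155641243809 Fx,Fy -0.34120641761645165 -0.2386267978955851 Fz 0.1955296993575725 grip 9.985171835437362e-05
x yaw 14.458701413541242 toolz [-0.0001  0.     -1.    ] q [-0.3811  0.5704  0.1015  1.102  -0.      0.9373]
```

View pics/wr3.png

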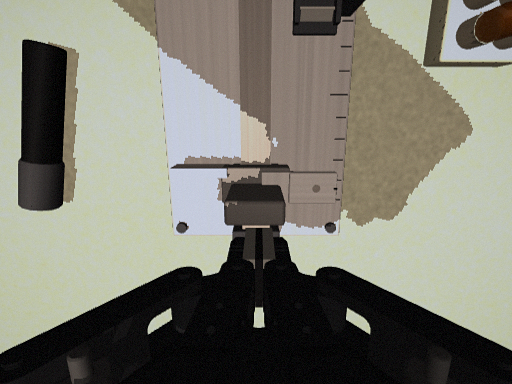

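```bash

python3 -m inch '[[-0.03,-0.1,0.05,0,0,0,1],[-0.03,-0.1,0.05,0,0,0,1],[0,-0.1,0,0,0,0,1],[0,-0.1,0,0,0,0,1],[0,-0.1,0,0,0,0,1],[0,-0.1,0,0,0,0,1],[0,-0.1,0,0,0,0,1],[0,-0.1,0,0,0,0,1]]'
python3 g.py
python3 - <<'E'
from workcell import bot
import cv2
im,d=bot.camera("wrist");cv2.imwrite("pics/wr4.png",im)
E
```

```text
clock: 6.75
eef_pos: [0.5693, -0.2116, 0.0495]
tool_rot: [0.992, 0.126, 0.001, 0.001]
ft_force: [0.8, -0.2, 5.1]
grip_width: 0.0002
t 6.75 gauge mm [   1.0934 -135.1665] z 49.49333715793583 Fx,Fy 0.6918922232048219 -0.39450231238897093 Fz 5.102072257280896 grip 0.0002438590817203769
x yaw 14.46115670422314 toolz [ 0.0024 -0.0009 -1.    ] q [-0.3559  0.548   0.0586  1.0787  0.      0.9625]
```

View pics/wr4.png

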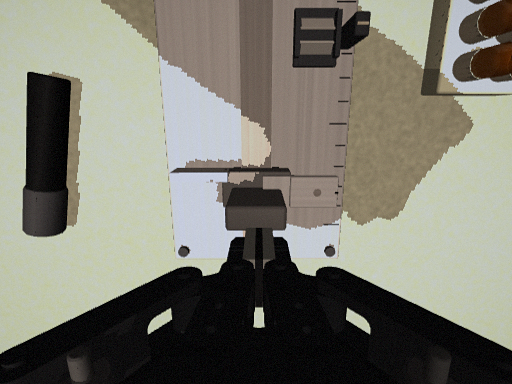

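```bash

python3 -m inch '[[0,-0.05,0,0,0,0,1],[0,-0.05,0,0,0,0,1],[0,-0.05,0,0,0,0,1],[0,-0.05,0,0,0,0,1],[0,0,0,0,0,0,1],[0,0,0,0,0,0,1],[0,0,0,0,0,0,1],[0,0,0,0,0,0,1]]'
python3 g.py
python3 - <<'E'
from workcell import bot
import cv2
im,d=bot.camera("scene");cv2.imwrite("pics/sc5.png",cv2.resize(cv2.convertScaleAbs(im[220:350,80:250],alpha=1.8),(784,600)))
E
```

```text
clock: 7.6
eef_pos: [0.568, -0.2066, 0.0495]
tool_rot: [0.992, 0.126, 0.001, 0.0]
ft_force: [1.1, 0.0, 5.3]
grip_width: 0.0006
t 7.6 gauge mm [   1.1028 -129.9753] z 49.46722355331125 Fx,Fy 1.0517016562345494 -0.25992891221044545 Fz 5.321265140620005 grip 0.0006484683259775769
x yaw 14.470711094980103 toolz [ 0.0023 -0.0004 -1.    ] q [-0.3491  0.543   0.0497  1.0752  0.0004  0.9692]
```

View pics/sc5.png

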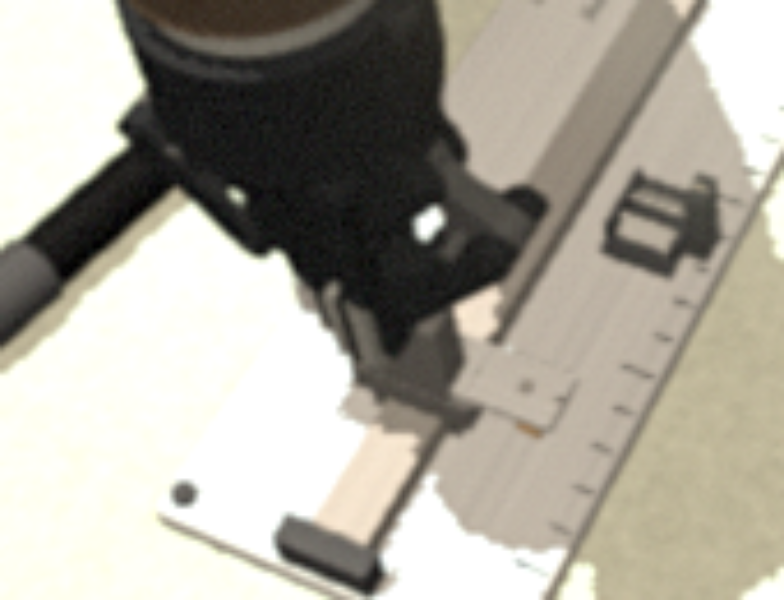

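```bash

python3 -m inch '[[0,0,-0.1,0,0,0,1],[0,0,-0.1,0,0,0,1],[0,-0.05,0,0,0,0,1],[0,-0.05,0,0,0,0,1],[0,-0.05,0,0,0,0,1],[0,0,0,0,0,0,1],[0,0,0,0,0,0,1],[0,0,0,0,0,0,1]]'
python3 g.py
python3 - <<'E'
from workcell import bot
import cv2
im,d=bot.camera("wrist");cv2.imwrite("pics/wr6.png",im)
E
```

```text
clock: 8.45
eef_pos: [0.5661, -0.203, 0.0533]
tool_rot: [0.992, 0.126, -0.0, -0.0]
ft_force: [0.4, -0.2, -0.2]
grip_width: -0.0001
t 8.45 gauge mm [   0.1634 -125.9791] z 53.32552739668686 Fx,Fy 0.3156208124694621 -0.32903524913420573 Fz -0.15550344388721765 grip -0.00013317046882877382
x yaw 14.460093206967882 toolz [-0.0001  0.     -1.    ] q [-0.3442  0.5358  0.0484  1.0835 -0.      0.9742]
```

View pics/wr6.png

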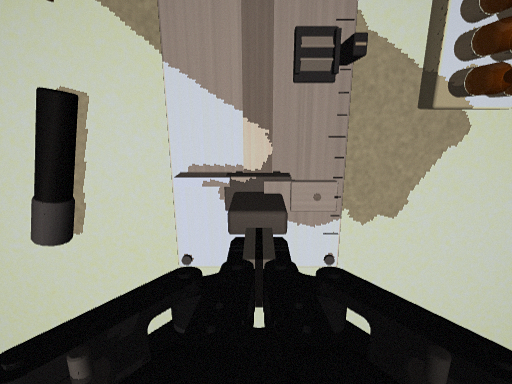

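```bash
cat > wm.py <<'E'
from h import *
from workcell import bot
import sys
np.set_printoptions(precision=1,suppress=True)
c=bot.get_calibration('wrist');o=bot.get_obs();im,d=bot.camera('wrist')
z=dict(im=im,d=d,**c);W=cloud(z)
G0=np.array([.5345,-.081]);a=np.radians(14.45);ex=np.array([np.cos(a),np.sin(a)]);ey=np.array([-np.sin(a),np.cos(a)])
g=np.stack([(W[...,:2]-G0)@ex,(W[...,:2]-G0)@ey,W[...,2]],-1)*1000
rows=np.arange(384)[:,None]*np.ones((1,512))
tcp=(o['eef_pos'][:2]-G0)@ey*1000
print('tcp y',tcp,'F',o['ft_force'])
def rep(n,m):
    q=g[m]
    if len(q): print(n,len(q),np.percentile(q,2,axis=0),np.percentile(q,98,axis=0),np.median(q,axis=0))
rep('tabtop',(abs(g[...,0])<20)&(abs(g[...,2]-80)<4)&(rows<236))
rep('wing',(g[...,0]>28)&(g[...,0]<56)&(g[...,2]>36)&(g[...,2]<55)&(g[...,1]<tcp+50)&(rows<236)&(abs(g[...,1]-tcp-18)<25))
rep('clip',(g[...,0]>22)&(g[...,0]<50)&(g[...,2]>16)&(g[...,2]<36)&(g[...,1]>-60)&(g[...,1]<20))
rep('post',(g[...,0]>50)&(g[...,0]<70)&(g[...,2]>42)&(g[...,2]<54)&(g[...,1]>-60)&(g[...,1]<20))
rep('plate',(g[...,2]>8)&(g[...,2]<15)&(abs(g[...,0])<70)&(abs(g[...,1])<185))
cv2.imwrite(sys.argv[1],im)
E
python3 wm.py pics/wr7.png
```

```text
tcp y -126.00142752724955 F [-0.5  0.4 -0.1]
tabtop 1319 [ -15.2 -122.6   76.7] [  14.8 -109.6   81.1] [  -0.7 -114.8   79.7]
wing 1126 [  28.4 -121.2   41.7] [  50.1 -101.7   47.2] [  39.2 -110.8   45.9]
clip 2264 [ 23.7 -39.4  16.2] [49.4 -7.5 24.8] [ 37.3 -22.8  18.5]
post 411 [ 52.5 -29.1  43. ] [ 60.2 -17.6  49.4] [ 55.7 -23.6  47.8]
plate 31503 [ -62.9 -173.4   10.6] [62.3  8.1 13.5] [-18.1 -62.1  12. ]
```

```bash

python3 -m inch '[[0,-0.1,0,0,0,0,1],[0,-0.1,0,0,0,0,1],[0,-0.1,0,0,0,0,1],[0,-0.1,0,0,0,0,1],[0,-0.1,0,0,0,0,1],[0,-0.1,0,0,0,0,1],[0,-0.1,0,0,0,0,1],[0,-0.1,0,0,0,0,1]]'
python3 wm.py pics/wr8.png
python3 -m inch '[[0,-0.1,0,0,0,0,1],[0,-0.1,0,0,0,0,1],[0,-0.1,0,0,0,0,1],[0,-0.1,0,0,0,0,1],[0,-0.1,0,0,0,0,1],[0,-0.1,0,0,0,0,1],[0,-0.1,0,0,0,0,1],[0,-0.1,0,0,0,0,1]]'
python3 wm.py pics/wr9.png
python3 g.py
```

```text
clock: 9.35
eef_pos: [0.5611, -0.1834, 0.0534]
tool_rot: [0.992, 0.126, 0.0, -0.0]
ft_force: [-0.2, -0.5, 0.9]
grip_width: 0.0004
tcp y -105.75127930866387 F [-0.2 -0.5  0.9]
wing 632 [  28.4 -112.5   41.5] [  50.1 -101.6   47.2] [  39.4 -106.3   45.9]
clip 2109 [ 23.7 -39.1  16.1] [49.5 -7.2 24.7] [ 37.3 -22.8  18.3]
post 367 [ 52.4 -29.   42.7] [ 60.1 -17.3  49.4] [ 55.7 -23.3  47.8]
plate 32999 [ -62.9 -156.4   10.6] [62.2 28.2 13.4] [-16.5 -44.5  12. ]
clock: 10.2
eef_pos: [0.5561, -0.164, 0.0534]
tool_rot: [0.992, 0.126, 0.0, -0.0]
ft_force: [-0.5, 0.3, 0.1]
grip_width: 0.0003
tcp y -85.78187159128976 F [-0.5  0.3  0.1]
clip 1927 [ 23.8 -38.9  16.2] [49.5 -7.3 24.7] [ 37.4 -22.4  18.5]
post 330 [ 52.5 -29.   42.5] [ 60.1 -17.5  49.5] [ 55.7 -23.2  47.9]
plate 34163 [ -62.8 -133.6   10.6] [62.1 48.1 13.4] [-15.3 -19.2  12. ]
t 10.25 gauge mm [  0.1485 -85.3932] z 53.401901675386455 Fx,Fy -0.763336134342847 0.5108283867957234 Fz 0.22967046257954932 grip -6.468034974110447e-06
x yaw 14.481238268980798 toolz [-0.0002  0.0003 -1.    ] q [-0.2864  0.4966 -0.0181  1.0564  0.0002  1.0317]
```

View pics/wr9.png

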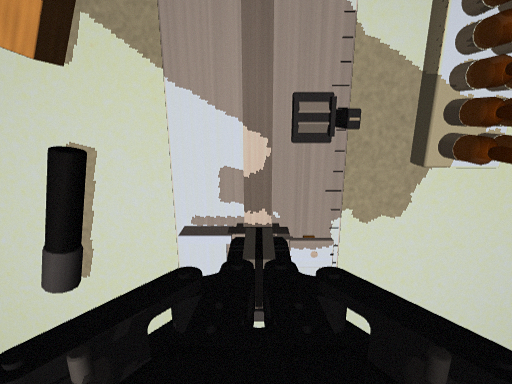

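```bash
python3 - <<'E'
from workcell import bot
from h import *
np.set_printoptions(precision=3,suppress=True)
im,d=bot.camera("scene");np.savez('sc10.npz',im=im,d=d,**bot.get_calibration('scene'));c=bot.get_calibration('wrist');wi,wd=bot.camera('wrist')
p=pix(load('sc10.npz'),bot.get_obs()['eef_pos']);print(p)
cr=cv2.convertScaleAbs(im[200:350,80:270],alpha=1.8)
cr=cv2.resize(cr,(760,600));q=((p-[80,200])*4).astype(int);cv2.circle(cr,tuple(int(i) for i in q),5,(0,0,255),1)
cv2.imwrite("pics/sc10.png",cr)
z=dict(im=wi,d=wd,**c);W=cloud(z);print(c['R'],-c['R'].T@c['t'])
for u,v in((250,232),(258,240),(265,232),(265,260),(240,242),(280,242),(200,230)):print(u,v,wd[v,u],W[v,u])
E
```

```text
[178.702 279.238]
[[ 0.968  0.251  0.   ]
 [ 0.242 -0.934  0.263]
 [ 0.066 -0.255 -0.965]] [ 0.54  -0.1    0.226]
250 232 0.14259152 [ 0.55  -0.155  0.094]
258 240 0.13449822 [ 0.554 -0.154  0.102]
265 232 0.1431962 [ 0.557 -0.153  0.093]
265 260 0.116504215 [ 0.556 -0.154  0.121]
240 242 0.14098969 [ 0.546 -0.16   0.097]
280 242 0.14058784 [ 0.565 -0.155  0.097]
200 230 0.20843138 [ 0.52  -0.188  0.032]
```

View pics/sc10.png

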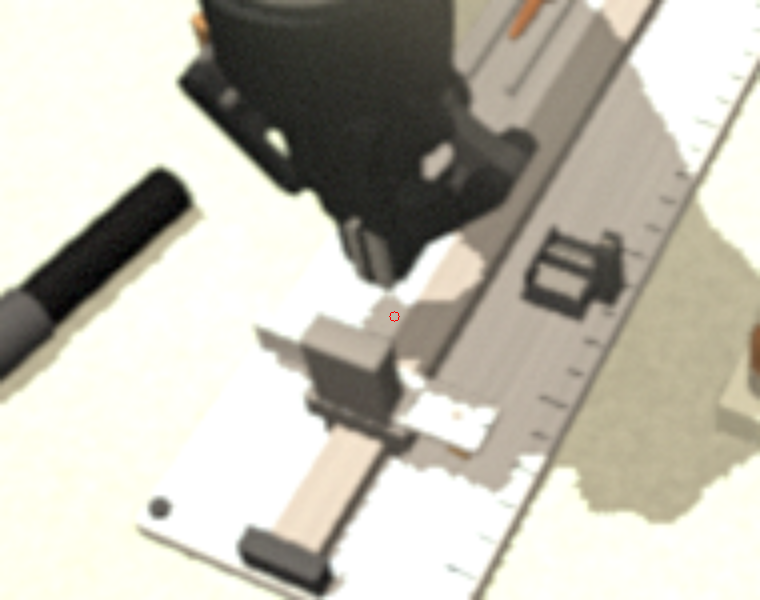

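```bash
python3 - <<'E'
from workcell import bot
from h import *
np.set_printoptions(precision=1,suppress=True)
c=bot.get_calibration('wrist');wi,wd=bot.camera('wrist');p=bot.get_obs()['eef_pos']
G0=p[:2];a=np.radians(14.45);ex=np.array([np.cos(a),np.sin(a)]);ey=np.array([-np.sin(a),np.cos(a)])
for nm,W in(('wrist',cloud(dict(d=wd,**c))),('scene',cloud(load('sc10.npz')))):
    g=np.stack([(W[...,:2]-G0)@ex,(W[...,:2]-G0)@ey,W[...,2]-p[2]],-1)*1000
    print(nm)
    for lo,hi in((-60,-45),(-45,-30),(-30,-20),(-20,-14),(-14,-6),(-6,6),(6,14),(14,20),(20,30),(30,45),(45,60)):
        m=(g[...,0]>lo)&(g[...,0]<hi)&(abs(g[...,1])<45)&(g[...,2]>27.5)&(g[...,2]<150)
        if nm=='scene': m&=(g[...,1]>-22)
        q=g[m]
        if len(q): i=np.argmin(q[:,2]);print((lo,hi),len(q),'lowest',q[i],'y rng',q[:,1].min(),q[:,1].max())
E
```

```text
wrist
(-60, -45) 3810 lowest [-46.6  10.3  95.6] y rng 2.7192586829083174 14.309781771166671
(-45, -30) 6784 lowest [-30.1  11.1  76.8] y rng -9.797264328051828 12.627851365262067
(-30, -20) 2716 lowest [-21.3   5.8  72.7] y rng -9.380007123111513 13.74711543188891
(-20, -14) 1698 lowest [-15.9   5.6  70.2] y rng 5.245619876598073 20.318755000384787
(-14, -6) 4402 lowest [-9.4  6.  36.5] y rng 5.521019448890525 20.417756957912278
(-6, 6) 6416 lowest [-5.   9.8 34. ] y rng -12.508906781747484 19.227422081336506
(6, 14) 4558 lowest [ 6.7 10.  34.4] y rng 5.550544527545483 20.657211851521286
(14, 20) 1948 lowest [14.   5.9 57.5] y rng 5.429300064887326 20.349723446345056
(20, 30) 2603 lowest [21.2  5.9 72.8] y rng -9.15813362733354 13.414618427714563
(30, 45) 6819 lowest [31.  10.6 76.6] y rng -9.415659826352892 12.667628247901453
(45, 60) 3776 lowest [45.5 11.  95.5] y rng 2.832957729959146 14.381643451503384
scene
(-60, -45) 146 lowest [-45.7 -10.6 100.7] y rng -12.98819021158747 4.291201703718378
(-45, -30) 169 lowest [-33.4 -10.3  84.5] y rng -11.888860850687744 -1.0809650623600888
(-30, -20) 64 lowest [-20.5  -5.3  76. ] y rng -12.907386525439362 -5.018998484857506
(-20, -14) 34 lowest [-19.4  -5.1  74. ] y rng -19.120712386124215 -5.08611686782135
(-14, -6) 130 lowest [-10.3  -5.8  39.2] y rng -19.33879277306637 -4.7398024386953015
(-6, 6) 289 lowest [ 5.9 -9.2 35.4] y rng -18.616483069294805 -4.764411267075776
(6, 14) 232 lowest [ 7.7 -7.  33.5] y rng -18.74821678608987 9.445780004952082
(14, 20) 261 lowest [14.1  7.2 43.1] y rng -19.266939007760886 12.139960416522863
(20, 30) 209 lowest [ 25.1 -10.2  76.6] y rng -17.578595770462446 13.155418452708755
(30, 45) 339 lowest [32.9 -9.7 80.2] y rng -11.53886634830367 9.93093504114535
(45, 60) 270 lowest [ 46.3 -11.1  98.3] y rng -13.274275302424586 13.39312689262012
```

```bash

python3 -m inch '[[0,0,-0.5,0,0,0,1],[0,0,-0.5,0,0,0,1],[0,0.5,0,0,0,0,1],[0,0.5,0,0,0,0,1],[0,0.6,0,0,0,0,1],[0,0.6,0,0,0,0,1],[0,0,0,0,0,0,1],[0,0,0,0,0,0,1]]'
python3 wm.py pics/wr11.png
python3 g.py
```

```text
clock: 11.2
eef_pos: [0.5695, -0.2181, 0.0777]
tool_rot: [0.992, 0.125, -0.001, -0.0]
ft_force: [-0.2, 1.1, -0.2]
grip_width: -0.0002
tcp y -141.48064676774914 F [-0.2  1.1 -0.2]
tabtop 1194 [ -15.3 -122.8   77. ] [  14.8 -109.8   81.2] [  -0.2 -115.9   79.8]
wing 888 [  28.5 -120.9   44.5] [  50.1 -101.9   47.3] [  39.3 -111.2   46. ]
clip 1903 [ 23.8 -39.3  16.1] [49.5 -7.1 24.9] [ 37.2 -23.1  18.4]
post 339 [ 52.5 -29.2  42.6] [ 60.3 -17.4  49.6] [ 55.8 -23.8  47.7]
plate 26482 [ -62.9 -175.6   10.5] [62.2  0.6 13.5] [-17.6 -72.4  12. ]
t 11.25 gauge mm [  -0.2719 -140.9529] z 77.80799992211465 Fx,Fy -1.3994445573629508 0.6732686435893184 Fz -0.33976011211919505 grip 0.00018559590143320064
x yaw 14.426183003646491 toolz [-0.0011  0.0008 -1.    ] q [-0.3651  0.531   0.1091  1.1503  0.0003  0.9539]
```

View pics/wr11.png

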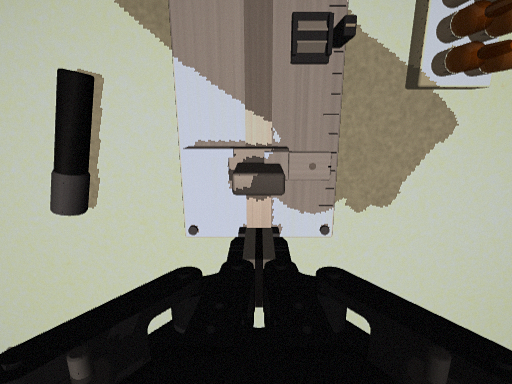

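```bash

python3 -m inch '[[0,0.25,0,0,0,0,1],[0,0,0.4,0,0,0,1],[0,0,0.4,0,0,0,1],[0,0,0.4,0,0,0,1],[0,0,0.4,0,0,0,1],[0,0,0.4,0,0,0,1],[0,0,0.35,0,0,0,1],[0,0,0,0,0,0,1]]'
python3 g.py
python3 -m inch '[[0,-0.08,0,0,0,0,1],[0,-0.08,0,0,0,0,1],[0,-0.08,0,0,0,0,1],[0,-0.08,0,0,0,0,1],[0,-0.08,0,0,0,0,1],[0,-0.08,0,0,0,0,1],[0,-0.08,0,0,0,0,1],[0,0,0,0,0,0,1]]'
python3 wm.py pics/wr12.png
python3 g.py
```

```text
clock: 12.05
eef_pos: [0.5701, -0.223, 0.0177]
tool_rot: [0.992, 0.126, -0.001, -0.001]
ft_force: [-0.2, 0.3, -0.2]
grip_width: 0.0004
t 12.05 gauge mm [  -0.9383 -146.3688] z 17.687854028241002 Fx,Fy -0.1422319272934252 0.3629779289685044 Fz -0.2209777407281446 grip 0.00039922304364205333
x yaw 14.467069616012525 toolz [-0.0031  0.0012 -1.    ] q [-0.3728  0.5922  0.0443  1.0263 -0.      0.9455]
clock: 12.85
eef_pos: [0.5679, -0.2097, 0.0197]
tool_rot: [0.992, 0.126, 0.0, 0.0]
ft_force: [0.2, 1.0, 0.9]
grip_width: 0.0004
tcp y -132.97717357236093 F [0.2 1.  0.9]
tabtop 1479 [ -15.2 -115.9   76.5] [  14.8 -108.5   81. ] [  -0.4 -111.6   79.7]
wing 1635 [  28.5 -120.1   43.6] [  50.  -100.7   47.2] [  39.2 -109.9   45.9]
clip 3176 [ 23.7 -39.3  16.2] [ 49.5 -10.3  24.7] [ 37.2 -24.3  18.8]
post 610 [ 52.4 -29.2  42.5] [ 60.1 -19.5  49.3] [ 55.4 -24.6  47.7]
plate 36095 [ -62.8 -166.4   10.6] [ 62.2 -10.4  13.3] [-19.8 -69.3  12. ]
t 12.9 gauge mm [   0.2185 -133.093 ] z 19.70382292815559 Fx,Fy 0.4650610834927724 0.8227799327154275 Fz 0.07471674020553203 grip -4.6144420431796205e-06
x yaw 14.473499253012015 toolz [ 0.  0. -1.] q [-0.3539  0.5758  0.0207  1.0157  0.      0.9643]
```

View pics/wr12.png

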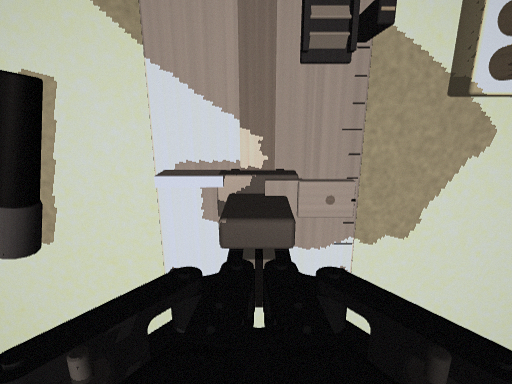

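```bash

python3 -m inch '[[0,-0.1,0,0,0,0,1],[0,-0.1,0,0,0,0,1],[0,-0.1,0,0,0,0,1],[0,-0.1,0,0,0,0,1],[0,-0.1,0,0,0,0,1],[0,-0.1,0,0,0,0,1],[0,-0.1,0,0,0,0,1],[0,-0.1,0,0,0,0,1]]'
python3 wm.py pics/wr13.png
python3 -m inch '[[0,-0.1,0,0,0,0,1],[0,-0.1,0,0,0,0,1],[0,-0.1,0,0,0,0,1],[0,-0.1,0,0,0,0,1],[0,-0.1,0,0,0,0,1],[0,-0.1,0,0,0,0,1],[0,-0.1,0,0,0,0,1],[0,-0.05,0,0,0,0,1]]'
python3 wm.py pics/wr14.png;python3 g.py
```

```text
clock: 13.7
eef_pos: [0.5629, -0.1904, 0.0197]
tool_rot: [0.992, 0.126, 0.0, 0.0]
ft_force: [0.1, -0.7, 0.7]
grip_width: -0.0002
tcp y -113.01491866226407 F [ 0.1 -0.7  0.7]
tabtop 1463 [-15.3 -95.8  76.5] [ 14.7 -88.7  81. ] [ -0.  -91.8  79.7]
wing 1625 [  28.5 -100.1   43.2] [ 50.  -80.8  47.1] [ 39.2 -89.9  45.9]
clip 3188 [ 23.7 -39.3  16.2] [49.5 -7.  24.8] [ 37.3 -22.5  18.4]
post 619 [ 52.4 -29.1  42.2] [ 60.2 -17.6  49.4] [ 55.5 -23.3  47.7]
plate 36221 [ -62.9 -146.4   10.6] [62.2 10.4 13.3] [-19.6 -49.3  12. ]
clock: 14.55
eef_pos: [0.5582, -0.1721, 0.0197]
tool_rot: [0.992, 0.126, -0.0, -0.0]
ft_force: [-0.4, -0.2, -0.6]
grip_width: -0.0002
tcp y -94.16618773937523 F [-0.4 -0.2 -0.6]
tabtop 1464 [-15.3 -77.   76.6] [ 14.7 -69.8  81.1] [ -0.1 -72.9  79.7]
wing 1634 [ 28.4 -81.2  43.1] [ 50.  -62.   47.2] [ 39.2 -71.   45.9]
clip 2867 [ 23.7 -38.9  16.2] [49.4 -7.1 24.8] [ 37.3 -22.1  18.5]
post 526 [ 52.5 -28.6  42.6] [ 60.1 -17.3  49.4] [ 55.4 -23.   47.8]
plate 36739 [ -62.9 -127.8   10.6] [62.3 29.2 13.4] [-18.9 -25.4  12. ]
t 14.6 gauge mm [  0.1489 -93.9993] z 19.624326875945528 Fx,Fy 0.1254168738705469 0.4214515243085864 Fz -0.8105142336156262 grip -0.00032438478096916774
x yaw 14.480643120784586 toolz [-0.0002  0.0003 -1.    ] q [-0.2991  0.539  -0.045   0.9871  0.0002  1.019 ]
```

View pics/wr14.png

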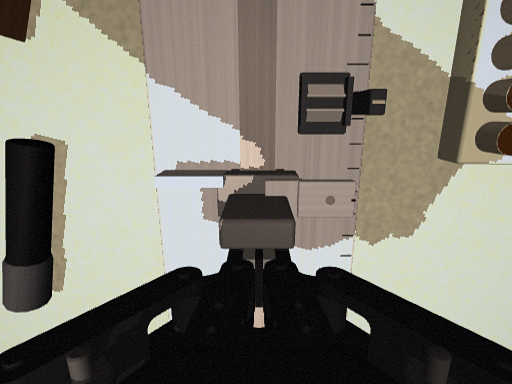

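```bash

python3 -m inch '[[0,-0.1,0,0,0,0,1],[0,-0.1,0,0,0,0,1],[0,-0.1,0,0,0,0,1],[0,-0.1,0,0,0,0,1],[0,-0.1,0,0,0,0,1],[0,-0.1,0,0,0,0,1],[0,-0.1,0,0,0,0,1],[0,-0.1,0,0,0,0,1]]'
python3 -m inch '[[0,-0.08,0,0,0,0,1],[0,-0.08,0,0,0,0,1],[0,-0.08,0,0,0,0,1],[0,-0.08,0,0,0,0,1],[0,-0.06,0,0,0,0,1],[0,-0.04,0,0,0,0,1],[0,0,0,0,0,0,1],[0,0,0,0,0,0,1]]'
python3 wm.py pics/wr15.png;python3 g.py
```

```text
clock: 15.4
eef_pos: [0.5532, -0.1529, 0.0196]
tool_rot: [0.992, 0.126, -0.0, -0.0]
ft_force: [-0.5, -1.2, 0.0]
grip_width: -0.0003
clock: 16.2
eef_pos: [0.5506, -0.1428, 0.0197]
tool_rot: [0.992, 0.126, 0.0, -0.0]
ft_force: [1.0, 0.7, 0.2]
grip_width: 0.0002
tcp y -63.85925779017519 F [1.  0.7 0.2]
tabtop 1501 [-15.2 -46.8  76.5] [ 14.8 -39.3  81. ] [ -0.  -42.5  79.7]
wing 1886 [ 28.5 -50.8  40. ] [ 54.7 -22.3  48.2] [ 40.7 -39.2  45.9]
clip 2317 [ 23.7 -35.6  16.1] [49.4 -6.9 24.7] [ 37.3 -20.7  19. ]
post 503 [ 50.1 -45.1  42.6] [ 60.4 -17.   49.4] [ 55.2 -22.8  47.6]
plate 37037 [-62.9 -97.5  10.6] [62.2 59.2 13.4] [-17.5  10.5  12. ]
t 16.25 gauge mm [  0.2444 -63.9571] z 19.6938114411169 Fx,Fy -0.9013789377525977 -0.11751253116003332 Fz 0.47631614635149017 grip -0.00015342602505137543
x yaw 14.464637969001679 toolz [ 0.0001  0.0001 -1.    ] q [-0.2539  0.5129 -0.0905  0.9673  0.0001  1.0644]
```

View pics/wr15.png

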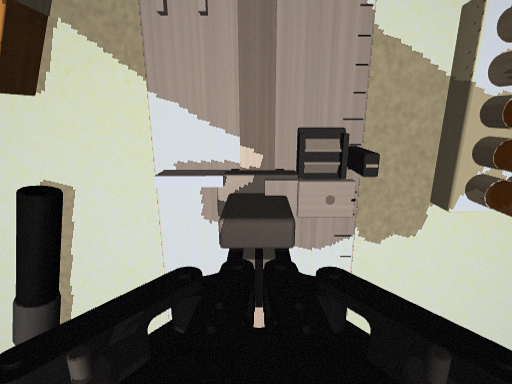

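```bash

python3 -m inch '[[0,-0.05,0,0,0,0,1],[0,-0.05,0,0,0,0,1],[0,-0.04,0,0,0,0,1],[0,-0.04,0,0,0,0,1],[0,-0.04,0,0,0,0,1],[0,-0.04,0,0,0,0,1],[0,-0.02,0,0,0,0,1],[0,0,0,0,0,0,1]]'
python3 g.py
python3 -m inch '[[0,-0.02,0,0,0,0,1],[0,-0.02,0,0,0,0,1],[0,-0.02,0,0,0,0,1],[0,-0.02,0,0,0,0,1],[0,0,0,0,0,0,1],[0,0,0,0,0,0,1],[0,0,0,0,0,0,1],[0,0,0,0,0,0,1]]'
python3 g.py; python3 wm.py pics/wr16.png
```

```text
clock: 17.05
eef_pos: [0.5488, -0.136, 0.0197]
tool_rot: [0.992, 0.126, -0.0, -0.0]
ft_force: [-0.5, -0.9, 0.4]
grip_width: -0.0001
t 17.05 gauge mm [  0.1457 -56.8097] z 19.650079585184805 Fx,Fy -0.7490197525352786 -0.7657426654711394 Fz 0.42009315207319586 grip -8.279164712877351e-05
x yaw 14.469955844637722 toolz [-0.0001  0.0002 -1.    ] q [-0.243   0.5072 -0.1006  0.9632  0.0002  1.0753]
clock: 17.85
eef_pos: [0.5483, -0.1341, 0.0196]
tool_rot: [0.992, 0.126, -0.0, -0.0]
ft_force: [0.1, -0.9, -0.7]
grip_width: 0.0002
t 17.85 gauge mm [  0.0924 -54.9073] z 19.596770351308532 Fx,Fy -0.10417358499923354 -0.9170375512560424 Fz -0.7082520954642629 grip 0.000199893282149317
x yaw 14.462818914618868 toolz [-0.0002  0.0002 -1.    ] q [-0.24    0.5057 -0.1033  0.962   0.0001  1.0784]
tcp y -54.90730649766626 F [ 0.1 -0.9 -0.7]
tabtop 1463 [-15.3 -37.8  76.5] [ 14.7 -30.5  81. ] [ -0.1 -33.6  79.7]
wing 1950 [ 28.6 -41.8  39.6] [ 55.2 -17.6  48.4] [ 41.4 -29.8  45.9]
clip 1646 [ 23.7 -26.6  16.2] [49.5 -6.6 24.6] [ 37.3 -16.2  18.9]
post 482 [ 50.2 -35.8  42.4] [ 60.1 -17.   49.3] [ 55.2 -22.7  47.7]
plate 37548 [-62.9 -88.4  10.6] [62.1 68.3 13.4] [-15.5  17.4  12. ]
```

Continue in 2 mm calls, watching the push force.

```bash

python3 -m inch '[[0,-0.02,0,0,0,0,1],[0,-0.02,0,0,0,0,1],[0,-0.02,0,0,0,0,1],[0,-0.02,0,0,0,0,1],[0,0,0,0,0,0,1],[0,0,0,0,0,0,1],[0,0,0,0,0,0,1],[0,0,0,0,0,0,1]]'
python3 g.py
```

```text
clock: 18.7
eef_pos: [0.5479, -0.1322, 0.0197]
tool_rot: [0.992, 0.126, 0.0, -0.0]
ft_force: [-1.1, -0.0, -0.0]
grip_width: -0.0003
t 18.7 gauge mm [  0.2293 -52.9341] z 19.683360190595995 Fx,Fy -1.0448874230041272 0.22373177382764187 Fz -0.046227258472936995 grip -0.0002888694488404293
x yaw 14.463651500262964 toolz [ 0.0001  0.0001 -1.    ] q [-0.2368  0.504  -0.106   0.9607  0.0001  1.0815]
```

```bash

python3 -m inch '[[0,-0.02,0,0,0,0,1],[0,-0.02,0,0,0,0,1],[0,-0.02,0,0,0,0,1],[0,0,0,0,0,0,1],[0,0,0,0,0,0,1],[0,0,0,0,0,0,1],[0,0,0,0,0,0,1],[0,0,0,0,0,0,1]]'
python3 g.py; python3 wm.py pics/wr17.png
```

```text
clock: 19.5
eef_pos: [0.5476, -0.131, 0.0197]
tool_rot: [0.992, 0.126, 0.0, 0.0]
ft_force: [0.7, -1.7, -0.5]
grip_width: 0.0003
t 19.5 gauge mm [  0.1926 -51.7237] z 19.694960317696125 Fx,Fy 0.27400328573889215 -1.7934378325174252 Fz -0.4911237120972979 grip 0.00025436862131464577
x yaw 14.452543246958665 toolz [ 0.0001 -0.0003 -1.    ] q [-0.2347  0.5029 -0.1079  0.9598 -0.0003  1.0838]
tcp y -51.7237310795396 F [ 0.7 -1.7 -0.5]
tabtop 1458 [-15.2 -34.6  76.5] [ 14.8 -27.4  81.1] [ -0.2 -30.4  79.7]
wing 1945 [ 28.5 -38.7  40.2] [ 55.3 -17.6  48.3] [ 41.3 -27.1  46. ]
clip 1379 [ 23.7 -24.5  16.2] [49.3 -6.5 24.7] [ 37.4 -14.9  18.4]
post 476 [ 50.2 -33.7  42.5] [ 60.2 -17.   49.2] [ 55.3 -22.4  47.6]
plate 37746 [-62.9 -85.2  10.6] [62.2 71.4 13.4] [-14.7  20.   12. ]
```

```bash

python3 -m inch '[[0,-0.02,0,0,0,0,1],[0,-0.02,0,0,0,0,1],[0,0,0,0,0,0,1],[0,0,0,0,0,0,1],[0,0,0,0,0,0,1],[0,0,0,0,0,0,1],[0,0,0,0,0,0,1],[0,0,0,0,0,0,1]]'
python3 g.py
```

```text
clock: 20.35
eef_pos: [0.5474, -0.1302, 0.0197]
tool_rot: [0.992, 0.126, 0.0, 0.0]
ft_force: [0.7, -4.6, -0.3]
grip_width: -0.0002
t 20.35 gauge mm [  0.1824 -50.8143] z 19.736820131521636 Fx,Fy -0.4684863742592338 -4.599928027068188 Fz -0.2808600162769727 grip -0.00023779193214067942
x yaw 14.450359619620329 toolz [ 0.0002 -0.0005 -1.    ] q [-0.2332  0.502  -0.1093  0.9592 -0.0005  1.0854]
```

```bash

python3 -m inch '[[0,-0.02,0,0,0,0,1],[0,-0.02,0,0,0,0,1],[0,0,0,0,0,0,1],[0,0,0,0,0,0,1],[0,0,0,0,0,0,1],[0,0,0,0,0,0,1],[0,0,0,0,0,0,1],[0,0,0,0,0,0,1]]'
python3 g.py; python3 wm.py pics/wr18.png
```

```text
clock: 21.15
eef_pos: [0.547, -0.1286, 0.0197]
tool_rot: [0.992, 0.126, 0.0, -0.0]
ft_force: [-0.4, -2.6, 1.0]
grip_width: -0.0001
t 21.15 gauge mm [  0.2392 -49.1922] z 19.71355730180989 Fx,Fy -1.0700460954646962 -2.3939443080765597 Fz 1.0205378815981385 grip -7.628755146816173e-05
x yaw 14.473174279092989 toolz [-0.      0.0005 -1.    ] q [-0.2312  0.5012 -0.1108  0.9589  0.0005  1.087 ]
tcp y -49.192192760125174 F [-0.4 -2.6  1. ]
tabtop 1458 [-15.3 -32.1  76.6] [ 14.8 -24.9  80.9] [ -0.5 -28.   79.6]
wing 1930 [ 28.5 -36.1  40.7] [ 55.4 -17.   48.3] [ 41.3 -25.2  46. ]
clip 1196 [ 23.8 -22.   16.2] [49.5 -6.3 24.5] [ 37.5 -13.7  18.9]
post 487 [ 50.1 -30.9  42.3] [ 60.2 -17.   49.3] [ 55.3 -22.4  47.5]
plate 37931 [-62.8 -82.6  10.6] [62.2 74.  13.4] [-14.1  21.9  12. ]
```

```bash

python3 -m inch '[[0,-0.02,0,0,0,0,1],[0,0,0,0,0,0,1],[0,0,0,0,0,0,1],[0,0,0,0,0,0,1],[0,0,0,0,0,0,1],[0,0,0,0,0,0,1],[0,0,0,0,0,0,1],[0,0,0,0,0,0,1]]'
python3 g.py; python3 wm.py pics/wr19.png
```

```text
clock: 22.0
eef_pos: [0.5467, -0.1279, 0.0194]
tool_rot: [0.992, 0.126, -0.0, -0.0]
ft_force: [-0.2, -1.5, -0.8]
grip_width: 0.0002
t 22.0 gauge mm [  0.0919 -48.4814] z 19.44109539662884 Fx,Fy -0.556689842138486 -1.371897563757476 Fz -0.8322335064661603 grip 0.00024383970345736355
x yaw 14.479525321968692 toolz [-0.0005  0.0008 -1.    ] q [-0.2303  0.5011 -0.1118  0.9586  0.0007  1.0878]
tcp y -48.481400828035746 F [-0.2 -1.5 -0.8]
tabtop 1464 [-15.3 -31.3  76.4] [ 14.7 -24.2  81. ] [ -0.1 -27.2  79.7]
wing 1926 [ 28.5 -35.3  40.7] [ 55.3 -16.3  48.3] [ 41.2 -24.6  46. ]
clip 1141 [ 23.7 -21.3  16.2] [49.4 -6.2 24.6] [ 37.3 -13.6  19.3]
post 464 [ 50.1 -28.7  42.8] [ 60.2 -17.   49.2] [ 55.4 -22.3  47.6]
plate 38008 [-62.9 -81.8  10.6] [62.1 74.6 13.4] [-14.   22.6  12. ]
```

```bash

python3 -m inch '[[0,-0.02,0,0,0,0,1],[0,0,0,0,0,0,1],[0,0,0,0,0,0,1],[0,0,0,0,0,0,1],[0,0,0,0,0,0,1],[0,0,0,0,0,0,1],[0,0,0,0,0,0,1],[0,0,0,0,0,0,1]]'
python3 g.py; python3 wm.py pics/wr20.png
```

```text
clock: 22.85
eef_pos: [0.5467, -0.1279, 0.0197]
tool_rot: [0.992, 0.126, -0.0, -0.0]
ft_force: [-0.3, 0.7, 0.6]
grip_width: 0.0
t 22.85 gauge mm [  0.1085 -48.4291] z 19.664452734395315 Fx,Fy -0.11749475284507185 0.7045125390146137 Fz 0.5600060190801036 grip 1.8055038287893153e-05
x yaw 14.459228152883343 toolz [-0.0001  0.0001 -1.    ] q [-0.2298  0.5005 -0.1122  0.9583  0.0001  1.0886]
tcp y -48.42905813558295 F [-0.3  0.7  0.6]
tabtop 1454 [-15.3 -31.3  76.5] [ 14.7 -24.1  81. ] [ -0.1 -27.1  79.7]
wing 1928 [ 28.5 -35.4  41.1] [ 55.2 -16.3  48.5] [ 41.2 -24.5  46. ]
clip 1127 [ 23.8 -21.3  16.2] [49.4 -6.2 24.6] [ 37.5 -13.5  19.3]
post 472 [ 50.2 -29.2  42.3] [ 60.2 -17.   49.3] [ 55.2 -22.3  47.7]
plate 37961 [-62.9 -81.9  10.6] [62.1 74.7 13.4] [-13.9  22.7  12. ]
```

View pics/wr20.png

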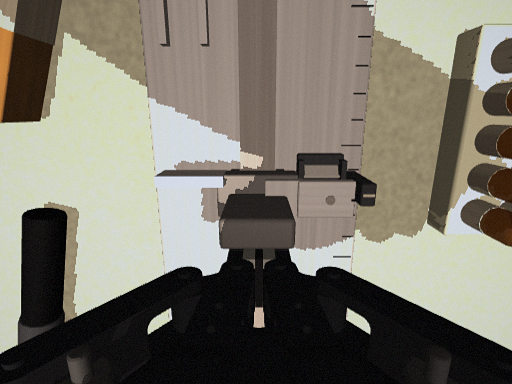

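```bash

python3 -m inch '[[0,-0.02,0,0,0,0,1],[0,0,0,0,0,0,1],[0,0,0,0,0,0,1],[0,0,0,0,0,0,1],[0,0,0,0,0,0,1],[0,0,0,0,0,0,1],[0,0,0,0,0,0,1],[0,0,0,0,0,0,1]]'
python3 g.py; python3 wm.py pics/wr21.png
```

```text
clock: 23.7
eef_pos: [0.5467, -0.1273, 0.0197]
tool_rot: [0.992, 0.126, 0.0, -0.0]
ft_force: [0.5, 0.1, -0.5]
grip_width: 0.0001
t 23.7 gauge mm [  0.2531 -47.8411] z 19.659961921597468 Fx,Fy 0.4988775107789738 0.002355208815873547 Fz -0.4588632729008089 grip 0.00012109938805399714
x yaw 14.471788644355032 toolz [ 0.      0.0002 -1.    ] q [-0.2289  0.5001 -0.1128  0.9579  0.0002  1.0894]
tcp y -47.84108982289894 F [ 0.5  0.1 -0.5]
tabtop 1496 [-15.2 -30.7  76.6] [ 14.8 -23.3  80.9] [ -0.4 -26.5  79.6]
wing 1962 [ 28.6 -34.8  40.6] [ 55.4 -15.4  48.3] [ 41.1 -23.9  45.9]
clip 1047 [ 23.8 -18.9  16.2] [49.5 -6.2 24.6] [ 37.2 -13.   19.3]
post 476 [ 50.1 -28.9  42.4] [ 60.1 -17.   49.1] [ 55.2 -22.3  47.5]
plate 37993 [-62.9 -81.3  10.6] [62.1 75.3 13.4] [-13.8  23.2  12. ]
```

```bash
cat > rel.py <<'E'
import cv2,numpy as np,sys
def prof(n):
    return cv2.cvtColor(cv2.imread(n),cv2.COLOR_BGR2GRAY).astype(np.float32)
ref=prof('pics/wr15.png')
for i in sys.argv[1:]:
    b=prof(f'pics/wr{i}.png')
    out=[]
    for (r0,r1,c0,c1) in((186,256,212,300),(165,182,150,215),(190,222,300,348)):
        out.append(cv2.phaseCorrelate(ref[r0:r1,c0:c1],b[r0:r1,c0:c1],cv2.createHanningWindow((c1-c0,r1-r0),cv2.CV_32F))[0][1])
    print(i,np.round(out,2))
E
python3 rel.py 14 15 16 17 18 19 20 21
```

```text
14 [0.48 0.41 0.14]
15 [ 0.    0.   -0.04]
16 [0.79 0.87 0.25]
17 [0.65 0.36 0.35]
18 [0.56 0.52 0.12]
19 [0.69 0.42 0.62]
20 [ 0.6   0.59 -0.05]
21 [ 0.16  0.11 -2.43]
```

```bash

python3 -m inch '[[0,-0.02,0,0,0,0,1],[0,0,0,0,0,0,1],[0,0,0,0,0,0,1],[0,0,0,0,0,0,1],[0,0,0,0,0,0,1],[0,0,0,0,0,0,1],[0,0,0,0,0,0,1],[0,0,0,0,0,0,1]]'
python3 g.py; python3 wm.py pics/wr22.png; python3 rel.py 20 21 22
python3 -c "
import cv2
im=cv2.imread('pics/wr22.png')[130:260,200:400];cv2.imwrite('pics/wr22z.png',cv2.resize(im,(800,520),interpolation=cv2.INTER_CUBIC))"
```

```text
clock: 24.55
eef_pos: [0.5465, -0.1269, 0.0197]
tool_rot: [0.992, 0.126, -0.0, -0.0]
ft_force: [1.1, 1.1, 0.5]
grip_width: 0.0003
t 24.55 gauge mm [  0.1639 -47.4755] z 19.653372354494365 Fx,Fy 1.3813263014829433 0.8059259764999775 Fz 0.47443920343065704 grip 0.00028044896166602143
x yaw 14.462832172448476 toolz [-0.  0. -1.] q [-0.2282  0.4997 -0.1135  0.9576  0.      1.0902]
tcp y -47.475496851616114 F [1.1 1.1 0.5]
tabtop 1684 [-15.3 -30.4  76.5] [ 14.8 -21.9  81. ] [ -0.3 -25.6  79.7]
wing 1968 [ 28.5 -33.3  40.8] [ 55.2 -14.   48.4] [ 41.1 -22.8  45.9]
clip 919 [ 23.8 -17.7  16.2] [49.5 -6.4 24.6] [ 37.3 -12.4  18.7]
post 478 [ 50.2 -28.8  42.5] [ 60.2 -16.9  49.3] [ 55.2 -22.2  47.6]
plate 38099 [-62.9 -81.   10.6] [62.1 75.6 13.4] [-13.6  23.1  12. ]
20 [0.6  0.59 0.24]
21 [ 0.16  0.11 -0.42]
22 [-1.87 -1.61 -2.53]
```

View pics/wr22z.png

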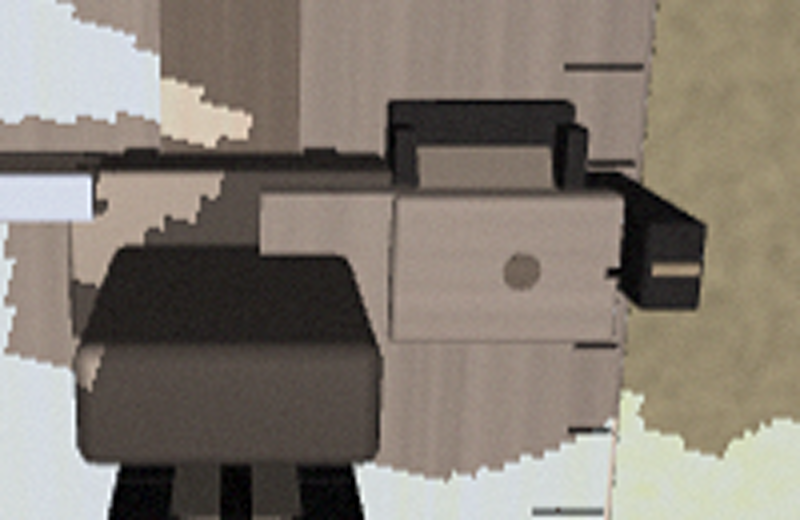

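```bash
python3 -c "
import cv2,numpy as np
o=[cv2.resize(cv2.imread(f'pics/wr{i}.png')[170:215,330:395],(390,270),interpolation=cv2.INTER_CUBIC) for i in (18,20,21,22)]
cv2.imwrite('pics/cmp.png',np.vstack([np.hstack(o[:2]),np.hstack(o[2:])]))"
```

```text
(no output)
```

View pics/cmp.png

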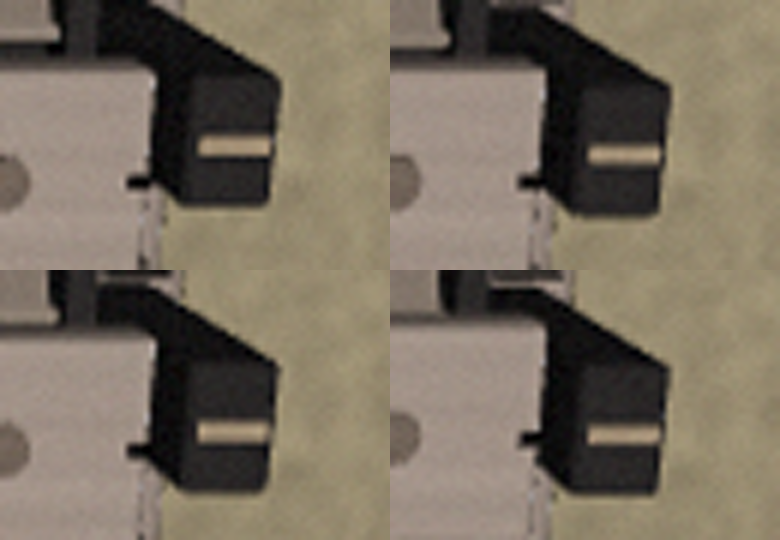

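```bash

python3 -m inch '[[0,0,0,0,0,0,1],[0,0,0,0,0,0,1],[0,0,0,0,0,0,1],[0,0,0,0,0,0,1],[0,0,0,0,0,0,1],[0,0,0,0,0,0,1],[0,0,0,0,0,0,1],[0,0,0,0,0,0,1]]'
python3 wm.py pics/wr23.png; python3 rel.py 22 23
python3 -c "
import cv2,numpy as np
o=[cv2.resize(cv2.imread(f'pics/wr{i}.png')[170:215,330:395],(390,270),interpolation=cv2.INTER_CUBIC) for i in (22,23)]
cv2.imwrite('pics/cmp2.png',np.hstack(o))"
```

```text
clock: 25.4
eef_pos: [0.5465, -0.1269, 0.0197]
tool_rot: [0.992, 0.126, 0.0, -0.0]
ft_force: [0.1, -0.4, 0.2]
grip_width: -0.0001
tcp y -47.4900471430031 F [ 0.1 -0.4  0.2]
tabtop 1754 [-15.3 -30.3  76.8] [ 14.8 -21.5  81. ] [ -0.1 -25.4  79.7]
wing 1923 [ 28.5 -32.7  41.4] [ 55.2 -13.7  48.4] [ 41.2 -22.5  46. ]
clip 937 [ 23.8 -17.6  16.1] [49.4 -6.4 24.5] [ 37.3 -12.4  18.6]
post 477 [ 50.2 -28.7  42.4] [ 60.2 -16.9  49.2] [ 55.2 -22.1  47.6]
plate 38150 [-62.8 -81.   10.6] [62.1 75.6 13.4] [-13.4  23.1  12. ]
22 [-1.87 -1.61 -1.78]
23 [-2.7  -1.22 -2.71]
```

View pics/cmp2.png

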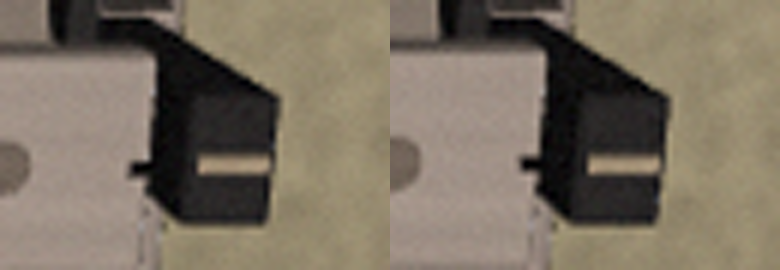

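```bash

python3 -m inch '[[0,0.05,0,0,0,0,1],[0,0.1,0,0,0,0,1],[0,0.3,0,0,0,0,1],[0,0.4,0,0,0,0,1],[0,0.4,0,0,0,0,1],[0,0,-0.2,0,0,0,1],[0,0,-0.5,0,0,0,1],[0,0,-0.5,0,0,0,1]]'
python3 -m inch '[[0,0,-1,0,0,0,1],[0,0,-1,0,0,0,1],[0,0,-1,0,0,0,1],[0,0,-1,0,0,0,1],[0,0,0,0,0,0,1],[0,0,0,0,0,0,1],[0,0,0,0,0,0,1],[0,0,0,0,0,0,1]]'
python3 wm.py pics/wr24.png
python3 -c "
import cv2,numpy as np
from workcell import bot
cv2.imwrite('pics/wr24z.png',cv2.resize(cv2.imread('pics/wr24.png')[60:210,170:370],(800,600),interpolation=cv2.INTER_CUBIC))
im,d=bot.camera('scene');cv2.imwrite('pics/sc24.png',im)"
```

```text
clock: 26.25
eef_pos: [0.5542, -0.1572, 0.0506]
tool_rot: [0.992, 0.126, -0.0, -0.0]
ft_force: [0.9, 0.4, 0.8]
grip_width: -0.0001
clock: 27.05
eef_pos: [0.5534, -0.1568, 0.1485]
tool_rot: [0.992, 0.126, -0.001, -0.001]
ft_force: [-0.5, -0.3, 0.1]
grip_width: 0.0003
tcp y -78.12402114815796 F [-0.5 -0.3  0.1]
tabtop 661 [-15.4 -34.9  78.2] [ 15.2 -22.2  81.4] [  0.  -28.5  79.9]
clip 296 [ 24.3 -39.7  16.1] [49.6 -6.2 24.5] [ 36.9 -12.   17.2]
post 147 [ 50.2 -28.8  42.5] [ 60.1 -17.2  49.4] [ 55.5 -22.6  47.9]
plate 23668 [ -62.9 -166.8   10.5] [62.4 85.6 13.6] [-11.8 -10.1  12. ]
```

View pics/wr24z.png

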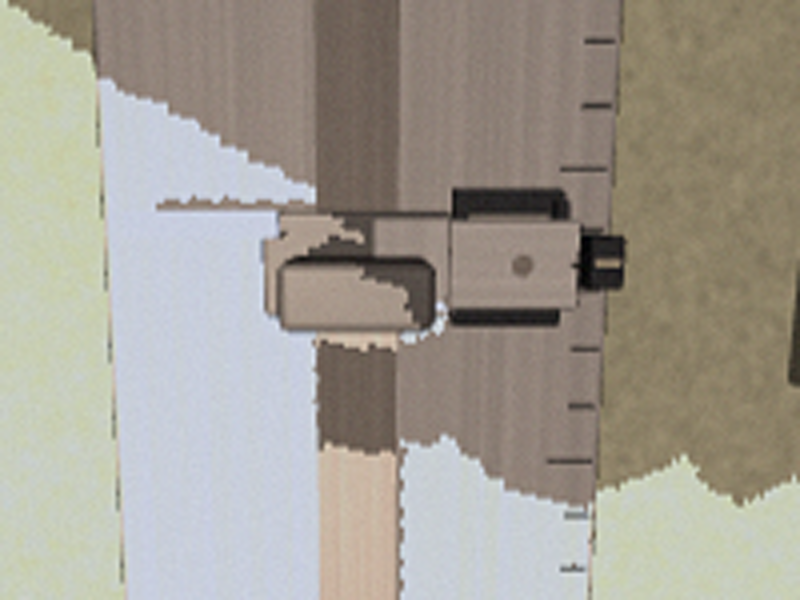

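View pics/sc24.png

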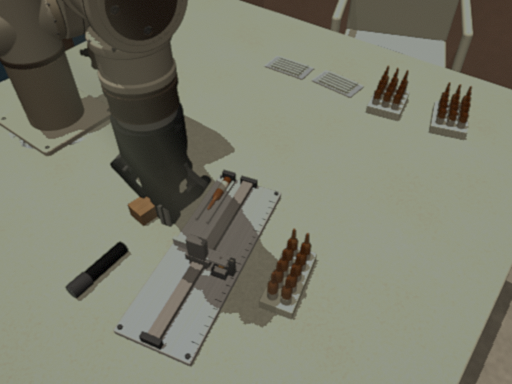

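```bash
python3 -c "
from workcell import bot
print(bot.job_done())"
```

```text
the job is handed in; nothing more can be done
None
```

The cursor is in the clip's notch and the job is handed in. I pushed it along the rail with the closed fingertips. The push rose to about 4.6 N on the ramp and dropped to nothing over the crest, and then the cursor moved ahead of the fingers by itself. I backed the fingers off and lifted them clear, and handed in at about 27 s.

**Last checks:**
- **Position:** the wing mark lines up with the post line in the wrist pictures, both before and after backing off. The depth data puts the cursor within about 0.5 mm of the notch.
- **Scene:** the ampoule, rack, carton and torch looked unmoved in the last scene picture; I did not measure them. The forces I read after each move stayed under about 6 N.

**What went wrong or disagreed:**
- **First try:** it failed because the real fingertips sit about 31 mm higher than the reported TCP. The fingers rubbed over the top of the tab with about 5 N and dragged the cursor about 21 mm forward. I lifted, went back behind the tab and came down lower.
- **Click:** it was a slow creep. The cursor took more than a second to settle rather than snapping home. The highest push I read was 4.6 N, against the roughly 6 N expected, because I only read it between steps.
- **Cameras:** they differ by about 2 mm on where the clip is, so I relied on the force drop and the marks.

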